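# Lay a framed fragment on the viewing stand and switch on the locked lamp

## Task

Lay the small framed paper strip face up on the sloped viewing stand, lengthwise up the slope, in the middle of the board and with its lower short end against the ledge; set it down, do not drop it. Once it is in place and let go, switch on the lamp: lift the red locking collar of the toggle, flip the lever over to its far stop and let the collar spring fully home again. Leave everything else on the table where it is.

Things in the scene. Friction and masses are not known exactly. Their poses are not given: they have to be found in the camera images.
- frame_mid (a point): centre (half-way up) of the loose wooden frame holding a brown paper strip: 150 mm long (its x) by 60 mm wide (its y) by 16 mm thick (its z, face up), about 180 g. It lies flat on the table at the start. Its two ends are alike, either may be the lower one.
- frame: the same frame, origin at the centre of its underside, axes as above.
- board: sloping face of the fixed wooden stand, 168 mm long, 140 mm wide, rising at 25 degrees away from the robot. Origin on the face at the middle of the ledge's inner side; x up the slope, y along the ledge, z out of the face. The frame at rest has its centre at x = 75, y = 0, z = 8 mm. No side walls.
- stand: the stand that carries the board; origin under it on the table. The board's lower end is 36 mm above the table. The dark ledge across that end stands 12 mm proud of the face and is 8 mm thick; the frame's lower short end goes against it.
- lamp_box: fixed grey lamp control box, 150 mm wide; origin on the table directly below the lever's pivot, which is 50 mm up on a panel sloping 25 degrees to the operator. x to its back (away from the operator), y along the lever's hinge axis, z up.
- lamp_edge (a point): middle of the lower front edge of the aluminium lamp head that hangs over the box's back (axes as the box): 170 mm up, 10 mm behind the pivot; the head goes 85 mm back, 105 mm to each side, 36 mm up. It leaves no room for an upright gripper at the flipped lever: come from the operator's side, tilted about 25 to 35 degrees from vertical.
- collar_mid (a point): centre of the red locking collar, a barrel 24 mm in diameter, 30 mm long, 57 mm from the pivot when down. z along the lever away from the pivot, y the hinge axis. The lever ends in a black ball (14 mm) 104 mm from the pivot. A cross-pin and yellow gate posts (37 mm tall) are below: keep fingertips within 16 mm below this point.
- lever (a joint): lever angle, rad, about the box's y: 0 = off, leaning 45 degrees from vertical to the operator's side (-x of the box); 0.70 = on, far stop, leaning 5 degrees to the same side. It stays where it is left (0.06 N m friction). With the collar down its pin catches on the gate posts and the lever moves only about 0.12 rad.
- collar (a joint): lift of the collar along the lever, m: 0 = down (locked), 0.014 = upper stop. A spring pulls it down with 4.5 N at the bottom, 6.6 N at the top. It must be lifted at least 9 mm, and kept so, for the lever to cross; let go at either end it springs home.
- bowl: white bowl, bystander, 110 mm wide, 60 mm tall.
- weight_a: brass weight, bystander, 42 mm wide, 35 mm tall.
- weight_b: second brass weight, bystander, same size.
- brush: brush lying on the table, bystander; origin on its underside.
- spatula: spatula lying on the table, bystander; origin on its underside.
- paste_jar: lidded paste jar, bystander, 64 mm wide, 75 mm tall.
- boards: block of mount boards, bystander, 120 x 90 x 22 mm.
Mind the look-alikes: they are no part of the job. What is shaped like the frame but yellow is not meant.

How it is judged:
By the outcome, as a careful person would: the job done as asked, in the order asked, and still so for the second after the job is handed in, with the robot touching nothing.
It also fails if it takes over 56 s, if anything falls off the work surface, if the arm or the gripper's body presses on something with over 40 N, if the wrist force passes 120 N, or if a joint passes its speed limit or range.

## Robot

A 6-joint arm with a two-finger parallel gripper is mounted at the origin on the work surface. World frame = base frame: x ahead of the robot, y to its left, z up, the work surface at z = 0. Lengths are in mm, angles in rad, forces in N, time in s.
With the tool pointing down it reaches from about 375 to 900 mm from the base axis. Payload 3.1 kg.
Tool frame: the origin (TCP) lies on the centre line of the jaws, within the pads' length; the fingertips stand 17 mm ahead of it and the grasp point (between the pads) lies 2 mm behind it (r.nose_length is the distance from the TCP to the fingertips, in mm); z points along the fingers, y is the direction in which the jaws open and shut (so a half turn about z gives the same grasp; the last joint's range is limited). The gripper opens to 85 mm and grips with 20 to 120 N. Pads are 22 mm wide; open, the fingers measure 114 mm over their backs; the gripper's body (76 mm by 85 mm) begins 54 mm behind the grasp point. The pads swing forward as they close: fully open they stand 13 mm farther back than shut.
Start: joints at [1.125, 0.527, 1.433, -0, 1.181, -0.178], TCP at [165.341, 602.71, 248.31] pointing down, gripper open.
Joint ranges: [-3.08, 3.08], [-0.75, 2.2], [0.22, 2.44], [-1.43, 4.57], [0, 2.65], [-2.85, 2.85]. Speed limits (rad/s): [2.79, 2.79, 3.14, 3.14, 3.14, 3.14].

## Interface

Orientations are given as a rotation vector (axis times angle).
In Python, from rig import r, eyes, order gives the robot as it stands. The module is installed in compiled form; this text tells all that it offers. Calls block until the motion is done:
- r.move_pose(position, orientation): joint-space move of the TCP to a pose.
- r.line_to(position, ori=None, feed=150): straight line of the TCP; ori=None keeps the orientation; feed is the mean speed in mm/s.
- r.move_j(angles): joint-space move.
- r.gripper_open() and r.gripper_close(): open the fingers fully, or close them until they stop; the grip force is fixed at half the most.
- r.pause(seconds).
- r.solve_ik(position, orientation): joint angles nearest the present ones, or None.
- r.sense(): the state.
- eyes.grab_frame(name): name is "side" or "top"; returns a dict with "img" (384x512x3 uint8, red, green, blue), "fovy" (degrees; the focal length in pixels is half the picture's height over the tangent of half this angle, whatever the lens; pixels are square), "cx", "cy" (the principal point, pixels), "view" (4x4, takes a point from world to camera coordinates). Camera axes: x right, y down, z forward; pixel columns grow to the right and rows downward; lengths in mm; the calibration is good to about 2 mm. A picture is of the moment at which its call begins. There is no depth.
A pose or a line that the arm cannot do raises r.Unreachable and nothing moves.
- order.finish_job(): hands the job in, once; it reports no verdict.
The state is a dict: "time": time; "joints": joint angles; "dq": joint speeds; "joint_efforts": joint torques, N m; "position": TCP position; "eef_rot": TCP orientation; "wrist_force": force on the tool from outside, world axes, zero at the start; "wrist_torque": the same for the moment, N m; "opening": opening from 0.0 (shut) to 1.0 (fully open).
Only numpy, scipy, OpenCV 4.12 (cv2) and the standard library are available. Lean on these libraries where they do the work, as an engineer would, in place of code of your own. Each camera call takes 0.05 s, during which the arm holds its last target. There are 200 camera calls.

## Working session

There is one attempt and no reset: what is moved stays moved. The work goes in short steps, each a Python script; the robot and the scene stay as the last script left them, time stands still between calls to the robot, and variables do not carry over. Pictures are saved under pics/ and viewed, about 8 in all and at most 12, crops included, and the job is handed in when it is done.

```bash
mkdir -p pics
cat > h.py <<'E'
from rig import r, eyes, order
import numpy as np, cv2
from scipy.spatial.transform import Rotation as R
def grab(n,save=None):
    f=eyes.grab_frame(n)
    if save: cv2.imwrite('pics/'+save,cv2.cvtColor(f['img'],cv2.COLOR_RGB2BGR))
    return f
def K(f):
    h=f['img'].shape[0]; return h/2/np.tan(np.radians(f['fovy'])/2)
def ray(f,u,v):
    k=K(f);V=np.array(f['view']);d=np.array([(u-f['cx'])/k,(v-f['cy'])/k,1]);Rm=V[:3,:3]
    return -Rm.T@V[:3,3], Rm.T@d
def onz(f,u,v,z):
    o,d=ray(f,u,v); return o+d*(z-o[2])/d[2]
def proj(f,P):
    V=np.array(f['view']);p=V[:3,:3]@np.asarray(P,float)+V[:3,3]
    return p[:2]/p[2]*K(f)+[f['cx'],f['cy']]
def crop(f,x0,y0,x1,y1,s,name):
    c=cv2.resize(f['img'][y0:y1,x0:x1],None,fx=s,fy=s,interpolation=cv2.INTER_CUBIC)
    cv2.imwrite('pics/'+name,cv2.cvtColor(c,cv2.COLOR_RGB2BGR))
E
python3 - <<'E'
from h import *
import pickle
a=grab('side');b=grab('top');pickle.dump((a,b),open('f0.pkl','wb'))
for f in(a,b): print(f['fovy'],f['cx'],f['cy'],np.round(f['view'],3).tolist())
i=np.vstack([a['img'],b['img']])
for n,f in(('s',a),('t',b)): crop(f,0,0,512,384,1.5625,n+'0.png')
print(r.sense())
E
```

```text
50.06162512373688 262.2780004819874 190.42182837773444 [[-0.981, -0.196, 0.008, 474.693], [-0.16, 0.776, -0.61, 140.12], [0.113, -0.599, -0.793, 1247.166], [0.0, 0.0, 0.0, 1.0]]
57.06293295517736 251.42231352823734 193.02324886584265 [[-0.006, -1.0, -0.009, 29.849], [-0.992, 0.007, -0.125, 487.583], [0.126, 0.008, -0.992, 1337.662], [0.0, 0.0, 0.0, 1.0]]
{'time': 0.1, 'joints': array([ 1.12452672e+00,  5.28399062e-01,  1.43382317e+00, -2.14697711e-05,
        1.18140017e+00, -1.78505279e-01]), 'dq': array([ 6.11991013e-05, -1.40061182e-03, -2.83684927e-03, -2.15317597e-04,
       -1.41069991e-03, -1.53667917e-04]), 'joint_efforts': array([-2.11417068e-04, -4.43302989e+01, -1.78585660e+01, -2.30447849e-04,
        3.94264338e-03,  2.66910920e-07]), 'position': array([165.06072675, 602.1491758 , 247.39997027]), 'eef_rot': array([-4.19254179e-01, -3.11287981e+00,  3.04300207e-03]), 'wrist_force': array([-0.57338723, -0.55764826, -0.05299473]), 'wrist_torque': array([-0.02748838,  0.03889371,  0.02849297]), 'opening': 1.0048163662720722}
```

View pics/s0.png

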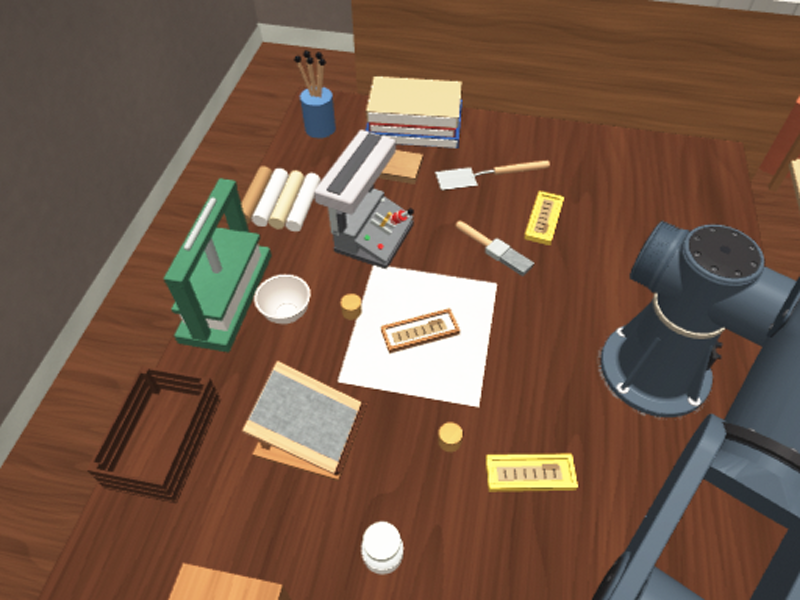

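View pics/t0.png

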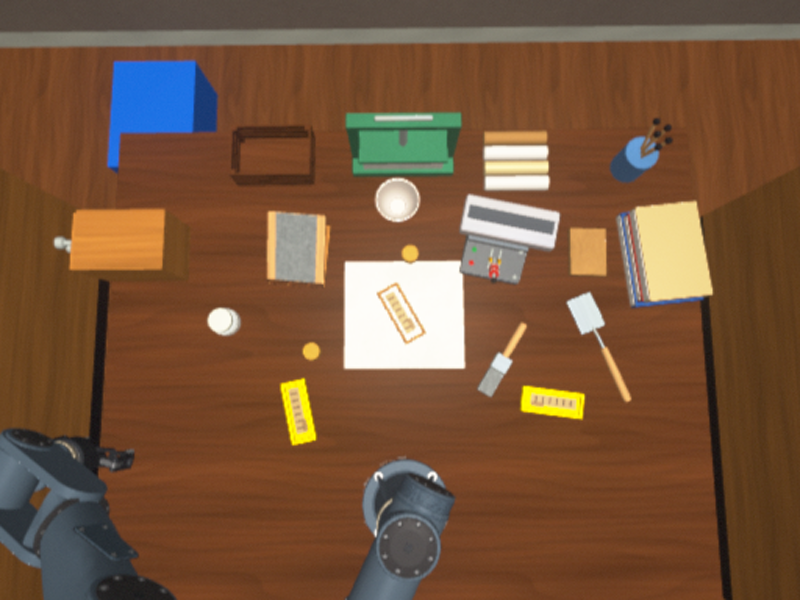

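Candidates (top view): the brown frame on white paper at (401,313), the yellow look-alikes at (298,411) and (553,402), and the tan tile at (588,251). The brown one on the paper matches the description. Next I'll check it in a close crop, together with the stand and the lamp.

Run:
```python
from h import *
import pickle
a,b=pickle.load(open('f0.pkl','rb'))
def c(f,x,y,w=66,h=75,s=4):
    print(x,y); return cv2.resize(f['img'][y:y+h,x:x+w],None,fx=s,fy=s,interpolation=cv2.INTER_CUBIC)
top=np.hstack([c(b,160,125),c(b,223,165),c(b,290,122)])
bot=np.hstack([c(a,152,226,84,75),c(a,208,110,66,75)])
bot=np.hstack([bot,np.zeros((300,792-bot.shape[1],3),np.uint8)])
cv2.imwrite('pics/c1.png',np.vstack([top,bot])[:,:,::-1])
```

```text
160 125
223 165
290 122
152 226
208 110
```

View pics/c1.png

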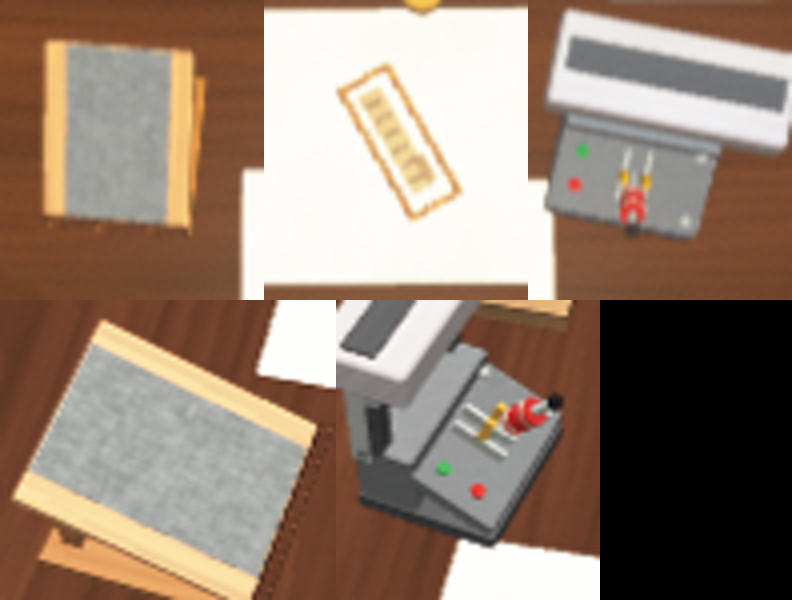

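The brown frame (crop corners (388,64), (461,192), (413,220), (337,92)) is confirmed. The stand shows its side strips running up the slope. The lamp ball is at (631,228) in the top crop and (557,401) in the side crop. Next: fit the poses.

```bash
cat > fit.py <<'E'
from h import *
import pickle
from scipy.optimize import least_squares
a,b=pickle.load(open('f0.pkl','rb'))
def c4(off,pts): return [((x+.5)/4-.5+off[0],(y+.5)/4-.5+off[1]) for x,y in pts]
def s1(pts): return [(x/1.5625,y/1.5625) for x,y in pts]
def fit(obs,x0,T):
    # obs: (f,model pt,px)
    g=lambda p:np.concatenate([proj(f,T(p,np.array(m,float)))-u for f,m,u in obs])
    s=least_squares(g,x0,loss='soft_l1'); return s.x,g(s.x).reshape(-1,2).round(1)
rz=lambda w:R.from_euler('z',w).as_matrix()
TF=lambda p,m:rz(p[2])@m+[p[0],p[1],0]
t=np.radians(25)
RB=R.from_euler('y',-25,degrees=True).as_matrix()
TB=lambda p,m:rz(p[2])@(RB@m)+[p[0],p[1],p[3]]
if __name__=='__main__':
    fm=[(75,-30,16),(-75,-30,16),(-75,30,16),(75,30,16)]
    px=c4((223,165),[(124,64),(197,192),(149,220),(73,92)])
    print('frame',*fit([(b,m,u) for m,u in zip(fm,px)],[450,0,.5],TF))
    bm=[(168,70,0),(168,-70,0),(0,-70,0),(0,70,0)]
    o=[(b,m,u) for m,u in zip(bm,c4((160,125),[(46,40),(193,50),(190,228),(43,216)]))]
    o+=[(a,m,u) for m,u in zip([bm[1],bm[0],bm[2]],c4((152,226),[(101,20),(13,198),(317,128)]))]+[(a,bm[3],s1([(336,470)])[0])]
    print('board',*fit(o,[550,150,0,36],TB))
    q=.7071
    ball=(-104*q,0,50+104*q);col=(-57*q,0,50+57*q)
    o=[(b,ball,c4((290,122),[(103,229)])[0]),(b,col,c4((290,122),[(104,206)])[0]),(a,ball,c4((208,110),[(221,101)])[0]),(a,col,c4((208,110),[(189,113)])[0])]
    hb=[(95,105,206),(95,-105,206),(10,-105,170),(10,105,170)]
    o+=[(b,m,u) for m,u in zip(hb,s1([(470,195),(559,212),(554,249),(461,230)]))]
    print('lamp',*fit(o,[600,-150,0],TF))
E
python3 fit.py
```

```text
frame [461.93393626   6.6440392    0.5178434 ] [[-0.  -0.8]
 [ 1.1  0.2]
 [-0.3  0.9]
 [-0.5 -0.2]]
board [ 5.40200055e+02  2.68369110e+02 -7.89017420e-02  3.80035107e+01] [[-0.4  0.7]
 [ 0.1  0.7]
 [-0.2 -0.5]
 [ 0.7 -0. ]
 [-0.  -0.4]
 [ 0.2  0.2]
 [ 0.1 -1.3]
 [-1.   1.3]]
lamp [ 5.94998342e+02 -2.26237892e+02 -2.33794142e-01] [[ 0.8  0.7]
 [ 0.9 -0.7]
 [ 0.4 -0.3]
 [-0.8  0.9]
 [-0.3 -2.7]
 [ 2.5 -0.5]
 [-1.9  1.8]
 [-0.9  0.9]]
```

```bash
cat >> h.py <<'E'
def ori(z,y):
    z=np.array(z,float)/np.linalg.norm(z);y=np.array(y,float);y-=z*(y@z);y/=np.linalg.norm(y)
    return R.from_matrix(np.c_[np.cross(y,z),y,z]).as_rotvec()
rz=lambda w:R.from_euler('z',w).as_matrix()
# fitted poses
FR=np.array([462,6.6,0]);fy=0.518
BO=np.array([540.2,268.4,37.]);RBW=rz(-.079)@R.from_euler('y',-25,degrees=True).as_matrix()
LB=np.array([595,-226.2,0]);RL=rz(-.234)
Bp=lambda x,y,z:BO+RBW@[x,y,z]
ob=lambda s=1:ori(-RBW[:,2],s*RBW[:,1])
of=lambda s=1:ori([0,0,-1],s*rz(fy)[:,1])
def lev(ang,rad): # point on lever, ang joint rad
    th=np.pi/4-ang; return LB+RL@[-rad*np.sin(th),0,50+rad*np.cos(th)]
def ol(tilt,s=1):
    t=np.radians(tilt); return ori(RL@[np.sin(t),0,-np.cos(t)],s*RL[:,1])
def tz(o): return R.from_rotvec(o).as_matrix()[:,2]
def F(): return r.sense()['wrist_force'].round(1)
E
python3 - <<'E'
from h import *
print(r.nose_length)
for s in(1,-1):
    ik=lambda p,o:(lambda q:None if q is None else np.round(q,2))(r.solve_ik(p,o))
    print(s,ik(FR+[0,0,60],of(s)),ik(FR+[0,0,15],of(s)))
    for z in(80,20):print(' b',ik(Bp(80,0,z),ob(s)))
    for t0 in(55,50,45,40):
        print(' l',t0,ik(lev(0,140),ol(t0,s)),ik(lev(0,60),ol(t0,s)))
    for t0 in(30,35):print(' l2',t0,ik(lev(.7,74),ol(t0,s)))
E
```

```text
17.0
1 [-0.23  0.66  1.98  0.    0.5  -2.32] [-0.23  0.76  1.99  0.    0.39 -2.32]
 b [ 0.33  0.61  1.77 -0.45  0.4  -0.78]
 b [ 0.31  0.72  1.74 -0.53  0.32 -0.7 ]
 l 55 [-0.86  0.75  2.37  2.51  0.95  1.58] [-0.76  0.88  2.23  2.6   0.93  1.59]
 l 50 [-0.83  0.68  2.33  2.47  0.76  1.68] [-0.74  0.82  2.19  2.57  0.76  1.66]
 l 45 [-0.8   0.61  2.28  2.38  0.59  1.82] [-0.72  0.77  2.15  2.51  0.6   1.76]
 l 40 [-0.77  0.57  2.22  2.22  0.43  2.01] [-0.7   0.72  2.1   2.39  0.44  1.91]
 l2 30 None
 l2 35 [-0.65  0.64  1.95  1.65  0.23  2.71]
-1 [-0.23  0.66  1.98  0.    0.5   0.82] [-0.23  0.76  1.99  0.    0.39  0.82]
 b [ 0.33  0.61  1.77 -0.45  0.4   2.36]
 b [ 0.31  0.72  1.74 -0.53  0.32  2.44]
 l 55 [-0.86  0.75  2.37  2.51  0.95 -1.56] [-0.76  0.88  2.23  2.6   0.93 -1.55]
 l 50 [-0.83  0.68  2.33  2.47  0.76 -1.46] [-0.74  0.82  2.19  2.57  0.76 -1.48]
 l 45 [-0.8   0.61  2.28  2.38  0.59 -1.33] [-0.72  0.77  2.15  2.51  0.6  -1.38]
 l 40 [-0.77  0.57  2.22  2.22  0.43 -1.13] [-0.7   0.72  2.1   2.39  0.44 -1.24]
 l2 30 [-0.63  0.63  1.9   0.98  0.23  0.25]
 l2 35 [-0.65  0.64  1.95  1.65  0.23 -0.43]
```

Run:
```python
from h import *
o=of(1)
r.move_pose(FR+[0,0,90],o)
r.line_to(FR+[0,0,22],feed=120)
b0=F();print(b0,r.sense()['time'])
z=22
while z>3:
    z-=1.5;r.line_to(FR+[0,0,z],feed=30);f=F()
    if np.abs(f-b0).max()>3: break
print(z,f,r.sense()['position'],r.sense()['time'])
grab('top','x.png');f=grab('side')
crop(f,210,140,350,250,5.5,'g1.png')
```

```text
[ 0.8 -0.2  0.4] 3.25
2.5 [-1.8  0.3 14.5] [461.9872982    6.59363187   3.81777164] 6.5
```

View pics/g1.png

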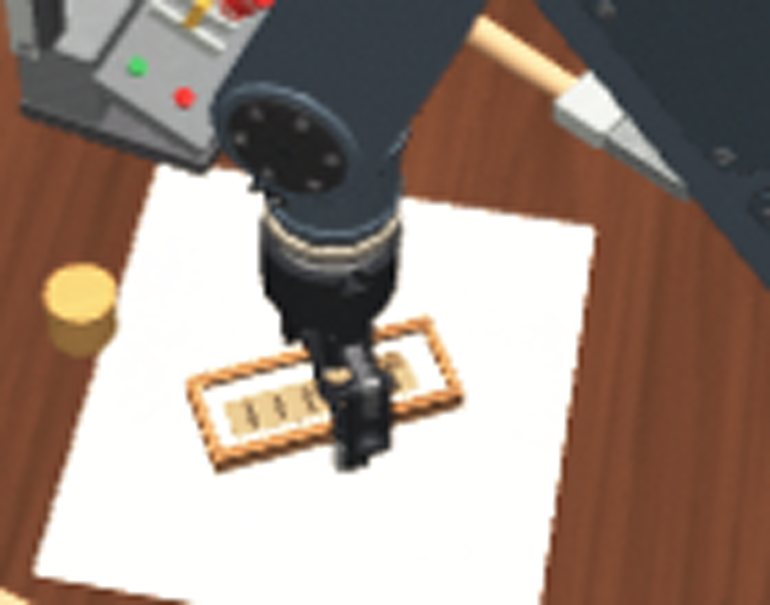

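Fingers straddle the frame, with the near pad at (360,430) clear of its long side. Open tips touch the table at TCP z≈4, so I'll grip at z≈14.5.

Run:
```python
from h import *
r.line_to(FR+[0,0,14.5],feed=60)
r.gripper_close();print(r.sense()['opening'],F())
r.line_to(FR+[0,0,140],feed=120);print(F(),r.sense()['opening'])
r.move_pose(Bp(85,0,80),ob(1))
r.line_to(Bp(82,0,26),feed=120);print(F(),r.sense()['time'])
f=grab('side');g=grab('top')
A=cv2.resize(f['img'][205:310,140:245],None,fx=3.8,fy=3.8,interpolation=3)
B=cv2.resize(g['img'][115:220,135:240],None,fx=3.8,fy=3.8,interpolation=3)
cv2.imwrite('pics/p1.png',np.hstack([A,B])[:,:,::-1])
```

```text
0.6907321951799343 [-0.5  0.9  5.4]
[-0.6 -0.6 -3.2] 0.6829050453057632
[-0.1  0.4 -1.9] 10.4667
```

View pics/p1.png

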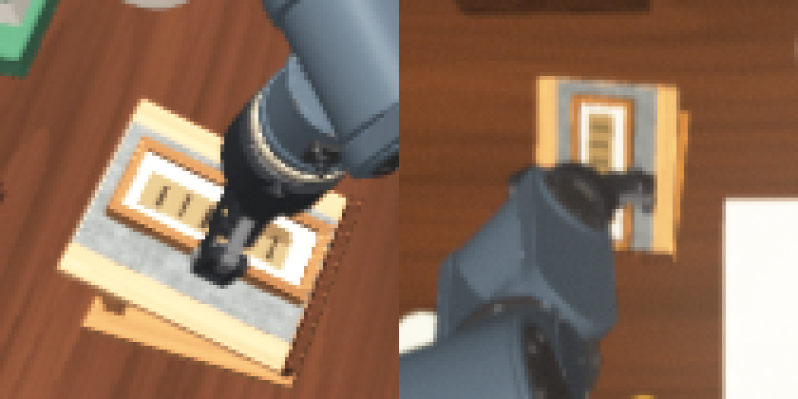

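Frame held square over the board, and centred in both views (top: frame columns 572–634 on a board spanning 537–678). I'll lower it to contact, then slide it to the ledge.

Run:
```python
from h import *
n=RBW[:,2];ux=RBW[:,0]
r.line_to(Bp(82,0,19),feed=60);b0=r.sense()['wrist_force']
z=19
while z>9:
    z-=1;r.line_to(Bp(82,0,z),feed=30);f=(r.sense()['wrist_force']-b0)
    if f@n>3:break
print('touch z',z,f.round(1),f@n)
z+=.3
x=82;b1=r.sense()['wrist_force']
while x>66:
    x-=1.0;r.line_to(Bp(x,0,z),feed=30);f=(r.sense()['wrist_force']-b1);print(x,round(f@ux,1),round(f@n,1))
    if f@ux>7:break
print(RBW.T@(r.sense()['position']-BO),r.sense()['time'])
f=grab('side');crop(f,140,205,245,310,5.5,'p2.png')
```

```text
touch z 13 [-3.5  0.4  6.1] 6.9836543620700455
81.0 1.0 0.3
80.0 2.9 -0.7
79.0 4.4 -0.1
78.0 4.5 -0.6
77.0 4.6 -1.3
76.0 4.1 -1.1
75.0 4.6 -0.7
74.0 5.0 0.2
73.0 4.8 -0.4
72.0 4.5 -1.9
71.0 6.3 -1.0
70.0 7.5 -2.1
[74.78869256  1.05739267 13.73521958] 15.3333
```

View pics/p2.png

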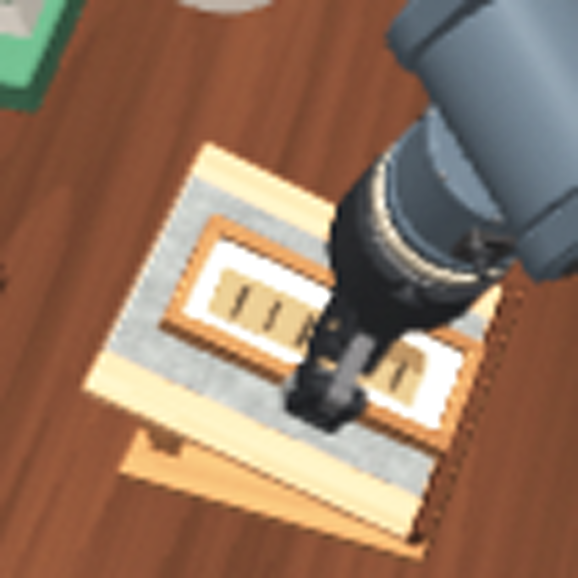

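Run:
```python
from h import *
for i in range(2):
    r.pause(.2);s=r.sense();print((RBW.T@(s['position']-BO)).round(1),(RBW.T@s['wrist_force']).round(1))
r.line_to(Bp(68,0,13.3),feed=30);r.pause(.2);s=r.sense();print((RBW.T@(s['position']-BO)).round(1),(RBW.T@s['wrist_force']).round(1))
```

```text
[74.8  1.  13.8] [ 5.7 -1.5  2.8]
[74.8  1.  13.8] [ 6.1 -0.9  3.5]
[74.7  1.1 13.8] [ 9.6 -2.8  3.6]
```

Blocked steadily at x≈74.8, so the frame is against the ledge. I'll ease off and release.

Run:
```python
from h import *
r.line_to(Bp(73,0,13.7),feed=30);r.pause(.15);s=r.sense();print((RBW.T@(s['position']-BO)).round(1),(RBW.T@s['wrist_force']).round(1))
r.gripper_open()
r.line_to(Bp(73,0,90),feed=150)
r.move_pose(lev(0,170)+[0,0,20],ol(50,-1));print(r.sense()['time'])
f=grab('side');g=grab('top')
A=cv2.resize(f['img'][215:315,145:245],None,fx=4,fy=4,interpolation=3)
B=cv2.resize(g['img'][120:220,145:245],None,fx=4,fy=4,interpolation=3)
C=cv2.resize(f['img'][100:150,200:300],None,fx=4,fy=4,interpolation=3)
D=cv2.resize(g['img'][130:180,270:370],None,fx=4,fy=4,interpolation=3)
cv2.imwrite('pics/q1.png',np.vstack([np.hstack([A,B]),np.hstack([C,D])])[:,:,::-1])
```

```text
[74.8  0.4 13.7] [ 5.3 -1.6 -0.3]
20.125
```

View pics/q1.png

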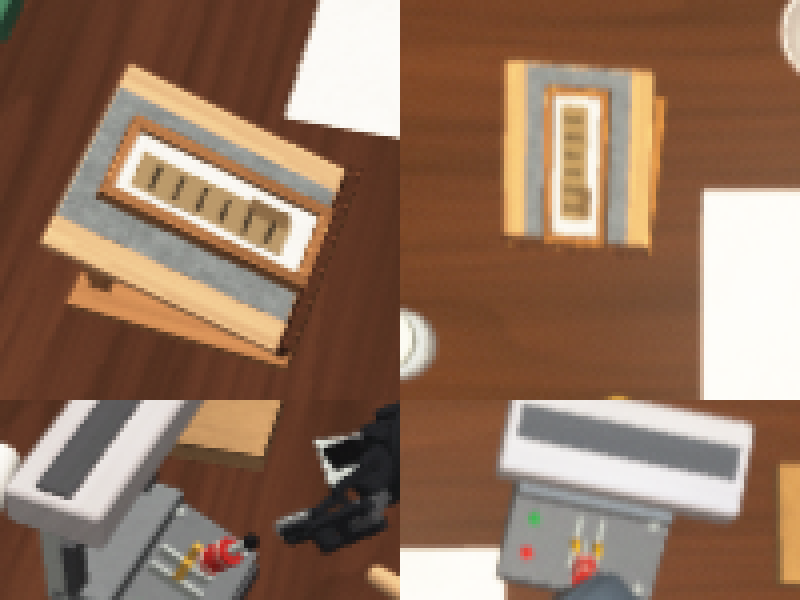

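The frame lies centred (columns 545–608 of 504–653) with its low end at the ledge. The gripper at (330,510) is lined up with the lever. Now for the collar.

Run:
```python
from h import *
r.line_to(lev(0,130),ol(50,-1),feed=150)
r.line_to(lev(0,62),feed=100);print(F())
r.gripper_close();r.pause(.1);s=r.sense();print(s['opening']*85,F(),s['position'].round(1)-lev(0,62),s['time'])
f=grab('side');crop(f,200,95,300,160,8,'l1.png')
```

```text
[ 0.2  0.8 -0. ]
22.274650492262584 [-1.2  5.7  3.2] [-0.25418123  2.03465978  0.35937957] 22.2833
```

View pics/l1.png

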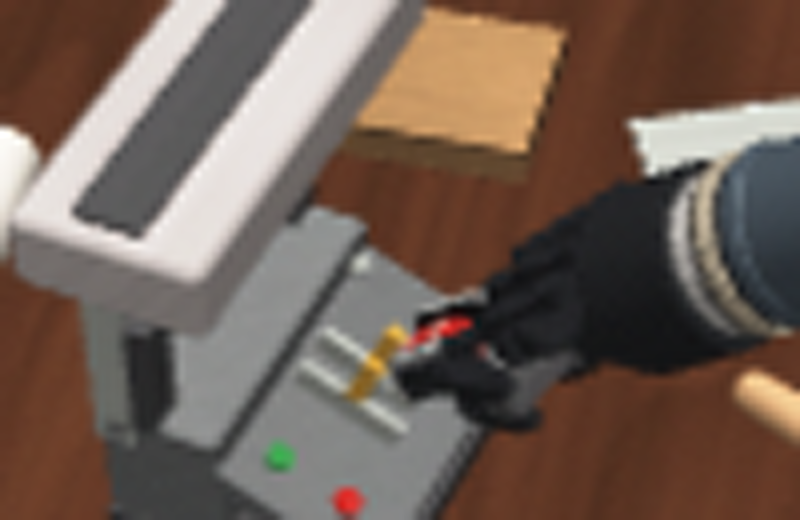

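Collar is gripped (opening ≈ 22–24 mm), and the box sits about 2 mm further to +y than estimated. I'll lift while measuring the real lift, since the arm is compliant.

```bash
cat > lift.py <<'E'
from h import *
import h
h.LB[1]+=2
p0=r.sense()['position'].copy();u=(lev(0,10)-lev(0,0))/10
c=62
for c in (70,74,76,78,80):
    r.line_to(lev(0,c),feed=60);r.pause(.1);s=r.sense();d=(s['position']-p0)
    print(c,'lift',(d@u).round(2),'off',(d-u*(d@u)).round(1),F(),'F.u',(s['wrist_force']@u).round(1))
    if d@u>11.8:break
print(s['opening']*85,s['time'])
E
python3 lift.py
```

```text
70 lift 7.11 off [0.1 0.1 0.1] [ 4.4  1.  -3.2] F.u -5.1
74 lift 11.15 off [0.1 0.  0.1] [ 5.1  1.  -5.4] F.u -7.2
76 lift 13.09 off [ 0.1 -0.   0.1] [ 5.6  0.9 -4.7] F.u -7.0
22.365449378123593 23.425
```

```bash
cat > flip.py <<'E'
from h import *
import h
h.LB[1]+=2
for k in range(1,9):
    a=.70*k/8; t=50-15*k/8; o=ol(t,-1)
    p=lev(a,70.7)-5*tz(o)
    try: r.line_to(p,o,feed=60)
    except r.Unreachable: print('unreach',k);break
    s=r.sense();C=s['position']+5*tz(s['eef_rot'])-h.LB-[0,0,50];C=RL.T@C
    print(k,'ang',round(np.pi/4-np.arctan2(-C[0],C[2]),3),'rad',np.hypot(C[0],C[2]).round(1),F(),s['time'])
    if np.linalg.norm(s['wrist_force'])>30:break
E
python3 flip.py
```

```text
1 ang 0.064 rad 70.7 [ 2.  -0.7 -7.4] 23.675
2 ang 0.161 rad 70.7 [ 1.9 -0.6 -7.7] 23.9333
3 ang 0.255 rad 70.7 [ 2.2  0.  -6.6] 24.1917
4 ang 0.339 rad 70.7 [ 1.2  0.6 -6.6] 24.45
5 ang 0.436 rad 70.7 [ 1.7  0.5 -6.8] 24.7083
6 ang 0.521 rad 70.6 [-0.1  0.4 -7.1] 24.9917
7 ang 0.607 rad 70.6 [-0.4  0.7 -6.6] 25.3167
8 ang 0.673 rad 69.8 [-3.7  1.5 -7.7] 25.6917
```

```bash
cat > stop.py <<'E'
from h import *
import h
h.LB[1]+=2
o=ol(35,-1)
for a in (.73,.77,.81,.85):
    r.line_to(lev(a,70.7)-5*tz(o),o,feed=60);r.pause(.15)
    s=r.sense();C=s['position']+5*tz(s['eef_rot'])-h.LB-[0,0,50];C=RL.T@C
    print('ang',round(np.pi/4-np.arctan2(-C[0],C[2]),3),'rad',np.hypot(C[0],C[2]).round(1),F(),s['time'])
    if (s['wrist_force']@RL[:,0])<-9:break
f=grab('side');crop(f,200,85,300,150,8,'l2.png')
E
python3 stop.py
```

```text
ang 0.723 rad 70.5 [-3.5  3.6 -7.1] 26.0917
ang 0.773 rad 70.9 [-1.   4.1 -6.8] 26.4917
ang 0.804 rad 70.5 [-2.5  4.1 -6.8] 26.8917
ang 0.833 rad 70.0 [-5.   4.7 -7.1] 27.2917
```

View pics/l2.png

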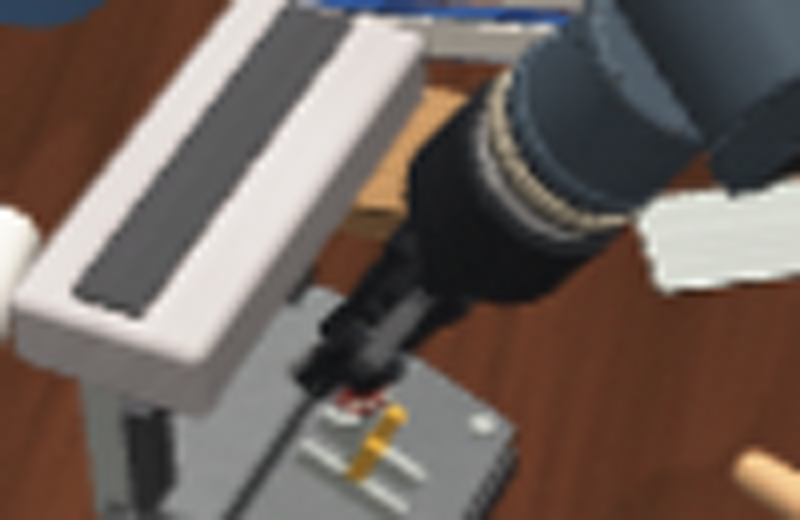

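The lever looks near upright, with the red collar at (360,400) beyond the posts. The force is only just rising, so I'll release, back out and look.

```bash
cat > rel.py <<'E'
from h import *
r.gripper_open();r.pause(.1);print(F())
s=r.sense();p=s['position'];z=tz(s['eef_rot'])
r.line_to(p-70*z,feed=120)
p=r.sense()['position'];r.line_to(p-RL[:,0]*120+[0,0,20],feed=200);print(r.sense()['time'])
f=grab('side');g=grab('top')
crop(f,215,100,285,160,8,'l3.png')
B=cv2.resize(g['img'][135:195,280:350],None,fx=8,fy=8,interpolation=3)
A=cv2.imread('pics/l3.png');cv2.imwrite('pics/l3.png',cv2.resize(np.hstack([A,B[:,:,::-1]]),None,fx=.71,fy=.71))
import pickle;pickle.dump((f,g),open('f1.pkl','wb'))
E
python3 rel.py
```

```text
[0.3 0.2 1.1]
29.5667
```

View pics/l3.png

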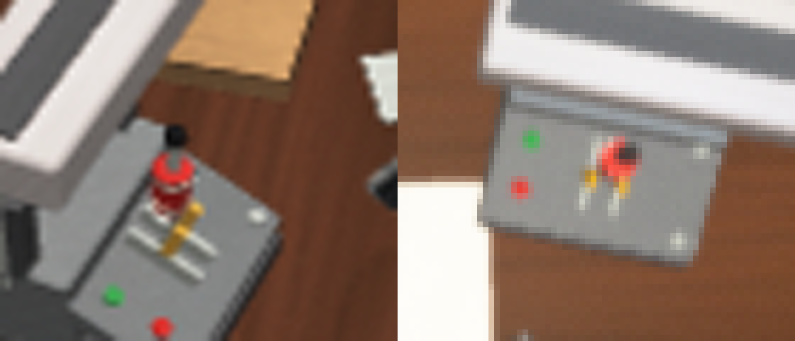

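```bash
cat > tri.py <<'E'
from h import *
import pickle
from scipy.optimize import least_squares
f,g=pickle.load(open('f1.pkl','rb'))
T=lambda us,ut:least_squares(lambda P:np.r_[proj(f,P)-us,proj(g,P)-ut],[590,-220,120]).x
q=lambda x,y,ox,oy:np.array([x/5.68+ox-.4,y/5.68+oy-.4])
B1=T(q(175,135,215,100),q(229,152,280,135))
c4=lambda x,y,ox,oy:np.array([(x+.5)/4-.5+ox,(y+.5)/4-.5+oy])
B0=T(c4(221,101,208,110),c4(103,229,290,122))
print(B0,B1,'chord',np.linalg.norm(B1-B0),'expected',2*104*np.sin(.35))
L=LB+[0,2,0]
for a in(.6,.65,.7,.75):
    P=L+RL@[-104*np.sin(np.pi/4-a),0,50+104*np.cos(np.pi/4-a)]
    print(a,P.round(0),((proj(f,P)-[215,100])*5.68).round(),((proj(g,P)-[280,135])*5.68+[398,0]).round())
for rad in(57,71):
    P=L+RL@[-rad*np.sin(.085),0,50+rad*np.cos(.085)]
    print(rad,((proj(f,P)-[215,100])*5.68).round())
E
python3 tri.py
```

```text
[ 524.83587691 -205.96708135  125.25937798] [ 584.39655025 -219.29245304  151.83116649] chord 66.56650271641814 expected 71.32274395073388
0.6 [ 576. -220.  152.] [187. 134.] [626. 162.]
0.65 [ 581. -221.  153.] [179. 130.] [628. 154.]
0.7 [ 586. -222.  154.] [170. 126.] [630. 146.]
0.75 [ 591. -223.  154.] [162. 123.] [631. 138.]
57 [166. 184.]
71 [167. 167.]
```

The ball's triangulation gives about 0.66 ± 0.04 rad, and the collar is down. That is too uncertain to call the far stop, so I'll nudge the bare rod just below the ball with closed fingers until it meets firm resistance.

```bash
cat > push.py <<'E'
from h import *
import h
h.LB[1]+=2
o=ol(42,-1)
r.gripper_close()
P=lambda x:h.LB+RL@[x,0,50+89]-17*tz(o)
r.move_pose(P(-75),o);r.line_to(P(-42),feed=120)
r.pause(.1);b0=r.sense()['wrist_force']
x=-42
while x<4:
    x+=2;r.line_to(P(x),feed=40);r.pause(.05);s=r.sense();d=RL.T@(s['wrist_force']-b0)
    xa=(RL.T@(s['position']+17*tz(s['eef_rot'])-h.LB))
    if x>-30: print(x,xa.round(1),d.round(1))
    if d[0]<-6:break
print(s['time'])
r.line_to(P(-90),feed=200)
f=grab('side');g=grab('top')
crop(f,215,100,285,160,8,'l4.png')
B=cv2.resize(g['img'][135:195,280:350],None,fx=8,fy=8,interpolation=3)
A=cv2.imread('pics/l4.png');cv2.imwrite('pics/l4.png',cv2.resize(np.hstack([A,B[:,:,::-1]]),None,fx=.71,fy=.71))
E
python3 push.py
```

```text
-28 [-27.9   0.  139. ] [ 0.2  0.3 -0.4]
-26 [-25.9   0.  139. ] [ 0.5 -0.5 -0.6]
-24 [-24.3   0.2 138.8] [-1.8 -0.7 -0.4]
-22 [-23.8   0.2 138.5] [-7.2 -1.8  4.4]
34.6917
```

View pics/l4.png

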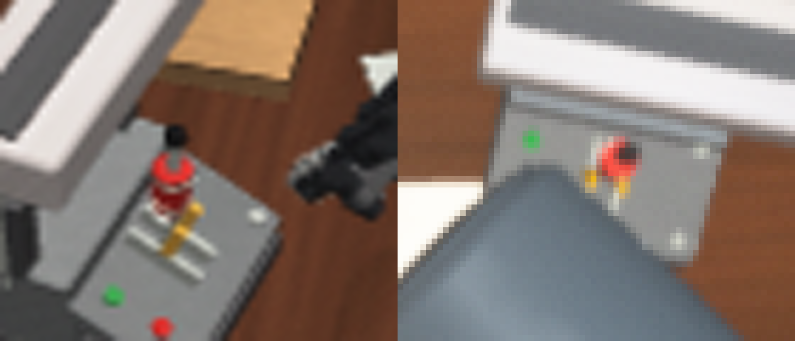

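The lever stood firm at 7 N with no movement, so it is on the far stop, and the collar sits low on the rod. I'll retreat, then take one last overall look.

Run:
```python
from h import *
p=r.sense()['position'];r.line_to(p+[-60,0,110],feed=200)
f=grab('side');crop(f,90,60,400,300,2.58,'end.png');print(r.sense()['time'],F())
```

```text
36.2917 [ 0.4  0.8 -0.8]
```

View pics/end.png

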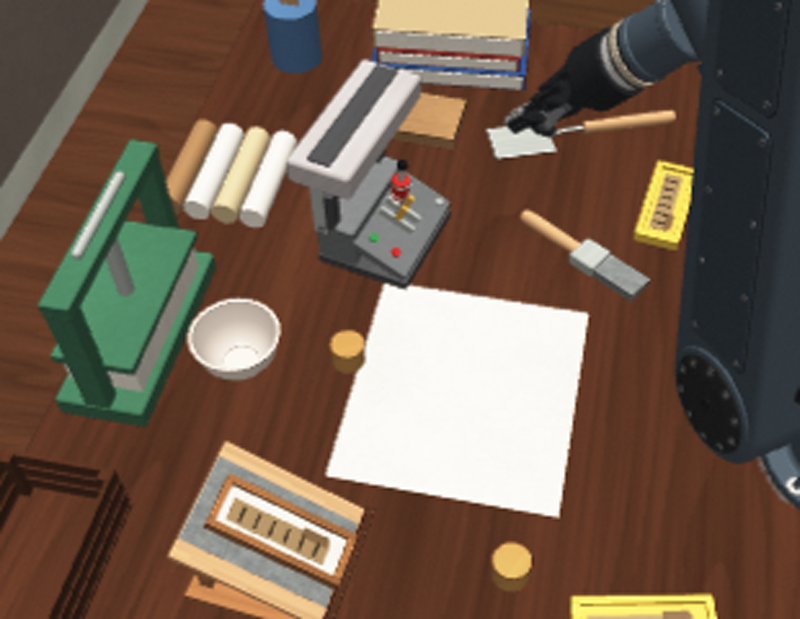

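The frame is on the board at (280,525), the lever is over at (402,180), everything else looks undisturbed, and the gripper is clear in the air. I'm handing the job in.

```bash
python3 -c "
from rig import order
print(order.finish_job())"
```

```text
the job is handed in; nothing more can be done
None
```

I laid the brown frame on the sloped stand and let go of it. Then I lifted the collar about 13 mm, flipped the lever to its far stop and released it. I handed the job in at about 36 s.

- **Frame:** it was lowered until it touched the board, then slid down to the ledge. It stayed blocked there at x ≈ 74.8 mm. The pictures after release show it face up, centred to about 2 mm, with its lower end at the ledge.
- **Lever and collar:** a gentle push on the lever rod met firm resistance at about 7 N with no visible movement, so I take it to be on the stop. The collar sits at its down position in the side picture.
- **Other objects:** nothing else looked moved in the last overall picture, and the gripper was clear of everything with wrist force near zero.

**Disagreements:**
- **Lever angle:** the camera estimate was about 0.66 ± 0.04 rad, against 0.70 at the stop. While the collar was gripped, the arm's own readings gave up to 0.83 rad. I put these down to a few mm of error in the fitted box position and relied on the push.
- **Box position:** closing on the collar pulled the arm about 2 mm sideways, so I corrected the estimate by that much.

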